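Pin back the label unit's sprung arm and load the roll

ROBOT

A 6-joint arm with a two-finger parallel gripper is mounted at the origin on a cart in front of the work surface, level with it; the furniture and walls round the work are solid. World frame = base frame: x ahead of the robot, y to its left, z up, the work surface at z = 0. Lengths are in mm, angles in rad, forces in N, time in s.
With the tool pointing down it reaches from about 375 to 900 mm from the base axis. Payload 3.1 kg.
Tool frame: the origin (TCP) lies midway between the tips of the shut fingers; the grasp point (between the pads) lies 19 mm behind it; y points along the fingers, x is the direction in which the jaws open and shut, and the axes are right-handed (so a half turn about y gives the same grasp; the last joint's range is limited). The gripper opens to 87 mm and grips with 3 to 60 N. Pads are 19 mm wide; open, the fingers measure 117 mm over their backs; the gripper's body (75 mm by 190 mm) begins 51 mm behind the grasp point.
Start: joints at [-1.331, 0.527, 1.433, -0, 1.181, -0.178], TCP at [254.185, -570.953, 222.548] pointing down, gripper open.
Joint ranges: [-3.08, 3.08], [-0.75, 2.2], [0.22, 2.44], [-1.43, 4.57], [0, 2.65], [-2.85, 2.85]. Speed limits (rad/s): [2.79, 2.79, 3.14, 3.14, 3.14, 3.14].

INTERFACE

Orientations are given as a rotation vector (axis times angle).
In Python, from cell import status, eyes, bot gives the robot as it stands.
- The arm moves only by the tool arm_command, never from a script. Its argument "rows" is a list of rows, each a list of 3 entries, a list of its own where there are three numbers: the shift along the world's x, y, z in cm, then the turn, a rotation vector about the world's x, y, z in rad, then the gripper's target within -1 to 1 (fully open at 1, half-way at 0, shut at -1). A call has 1 to 20 rows; each row shifts and turns the commanded pose from where the row before left it; what a row does not reach is not made up. A row lasts 1/10 s, in which the tool goes at most 50 mm and 8.59 degrees, less where a joint would pass 70% of its speed; a pose out of reach is approached as far as the arm can. A call with a gripper value outside its range is refused whole. The fingers move at their own pace and stop on an object; the grip force is fixed at half the most. Time passes only in rows, so rows that do not move let the fingers close. It gives the time, the measured TCP pose, the force and the opening at its end, in the units of the state.
- status.observe(): the state, without advancing time (a new reading comes with each control period).
- eyes.grab_frame(name): name is "side" or "top" or "wrist"; returns the picture (384x512x3 uint8, red, green, blue); there is no depth.
- eyes.camera_info(name): a dict with "fx", "fy", "cx", "cy" (pixels), "world_from_camera" (4x4, takes a point from camera to world coordinates). Camera axes: x right, y down, z forward; pixel columns grow to the right and rows downward; lengths in mm; the calibration is good to about 2 mm. A picture is of the moment at which its call begins: read the wrist's pose just before it. camera_info takes no time and is no camera call; for the wrist camera it gives the pose at the moment of the call.
- bot.job_done(): hands the job in, once; it reports no verdict.
Trained networks look in the newest picture that a camera, given by its name, has taken for a name from the list of things; names that differ only in an ending like _2 or _b are one class to them, and where a whole thing is asked for, a point or a joint stands for the part that bears it (a point fixed in the world has none). Each returns a list of dicts, best first, with "conf" (0 to 1); they miss things now and then, are a little off and sometimes report something else, mostly with a low value. They report only what shows in the picture. A call takes as long as a camera call.
- eyes.look_for(camera, name): "position" ([x, y, z] in mm, in world coordinates, good to about 4 mm: the middle of the surface that is visible of it).
- eyes.silhouettes(camera, name): "mask" (384x512 bool, what is visible of it).
The state is a dict: "time": time; "qpos": joint angles; "qd": joint speeds; "joint_torque": joint torques, N m; "position": TCP position; "tcp_rot": TCP orientation; "ft_force": force on the tool from outside, world axes, zero at the start; "ft_torque": the same for the moment, N m; "grip_width": opening from 0.0 (shut) to 1.0 (fully open).
Only numpy, scipy, OpenCV 4.12 (cv2) and the standard library are available. Lean on these libraries where they do the work, as an engineer would, in place of code of your own. Each camera call takes 0.05 s, during which the arm holds its last target.

TASK

Get the label supply unit ready for threading: take the lock pin out of its parking hole, swing the sprung tension arm back out of the roll lane against its spring, and pin it there by pushing the lock pin all the way down into the lock hole so that the arm's fork rests against it. Then push the label roll flat along the fence, past the pinned arm, until it is fully home against both the fence and the rubber-faced end stop. Leave the things lying on and round the unit where they are.

Things in the scene. Friction and masses are not known exactly. Their poses are not given: they have to be found in the camera images.
- label_unit: Fixed bench-top label supply unit: flat white base, 200 mm (x) by 380 mm (y), its deck 28 mm above the table. Origin: centre of its underside. x points to the fence (away from the robot), y to the loading end of the roll lane (robot's left), z up. The lane is the 70 mm of deck next to the fence. It may stand turned up to 0.25 rad about the vertical.
- fence_face (a point): Point at deck height on the lane face of the straight sheet-steel fence (unit frame x = 0.080, y = 0). The fence runs along the unit's y from -0.177 to +0.177, 38 mm high; polished and slippery (friction about 0.2, other things about 0.6).
- end_stop_face (a point): Point at deck height on the rubber face of the end stop that closes the right end of the lane (unit frame 0.046, -0.165). It looks to the unit's +y, spans x = 0.012 to 0.080 and is 34 mm high.
- idler (a point): Foot, at deck height, of a fixed idler roller 22 mm across, 32 mm high (unit frame -0.012, -0.150). Its twin stands at (-0.074, -0.128), a 30 mm high steel plate at (-0.094, -0.150). Only to be kept clear of.
- tension_arm (a joint): Sprung arm: dark bar 16 mm wide, 6 to 14 mm above the deck, on a vertical pivot. 0: at rest on a stop across the lane, pointing 0.175 rad from the unit's x towards its y. Grows (rad, to 1.62) counter-clockwise seen from above, tip swinging towards the loading end; at 1.396 it points along the unit's y, over the lock hole. A spring drives it back to 0: 0.12 Nm at 0, 0.29 Nm at 1.4 (4 N at the fork).
- pivot_axis (a point): Point on the arm's pivot axis, 10 mm above the deck; unit frame (-0.050, -0.058). The hub there is 30 mm high and 27 mm across. At the arm's free end, 115 mm from the pivot, is a grey roller 19 mm across that reaches 26 mm above the deck.
- fork_seat (a point): Moves with the arm: where the pin's axis lies when its shank rests in the arm's fork, 10 mm above the deck; 78 mm along the arm from the pivot and 13 mm to its clockwise side (towards the end stop when at rest). The fork is two cheeks sticking out 10 mm from the bar's side, 17 mm apart. One hand does it: press the held pin's shank into the fork, swing the arm with it, lower it into the hole.
- pin_hole (a point): Centre of the mouth of the lock hole, at deck height; unit frame (-0.037, 0.020). Straight upright bore 11.2 mm across, 23 mm deep. With the arm at 1.396 rad fork_seat lies exactly above it.
- park_hole (a point): Centre of the mouth of the parking hole, at deck height, bore as the lock hole; unit frame (-0.066, 0.105). The lock pin starts here.
- pin_knob (a point): Centre of the loose lock pin's knob. The pin: round black knob 24 mm across, 24 mm high, on a steel shank 10 mm across, 57 mm long, its last 4 mm tapered to 6 mm; 81 mm over all, about 60 g; z from tip to knob. It starts upright, 23 mm deep in the parking hole, knob centre 46 mm above the deck; fully seated in the lock hole it stands at the same height.
- pin_tip (a point): Tip of the lock pin's shank, 69 mm below the centre of the knob.
- roll_center (a point): Centre (half-way up) of the loose label roll, a tan paper roll about 67 mm across (70 mm over its loose tail) and 30 mm high, about 60 g, lying flat on the deck at the loading end of the lane, a few mm off the fence. Too wide to pass the arm while that is at rest.
- roll_home (a point): Fixed point where the roll's centre is when the roll is fully home, touching fence and end stop; 15 mm above the deck. As the roll is not quite round it may be 2 mm off.
- ampoule: Loose glass ampoule, 64 mm long, 12 mm thick, lying on the deck at the unit's near left corner, left of the parked pin. Bystander. Origin at the centre of its underside.
- vial: Loose glass vial, 26 mm across and 53 mm high, upright on the table in front of the unit's loading end. Bystander. Origin at the centre of its underside.
- cream_tube: Loose small cream tube, 82 x 30 x 20 mm, lying in front of the unit. Bystander. Origin at the centre of its underside.
- carton: Loose medicine carton, 90 x 50 x 20 mm, lying behind the unit. Bystander. Origin at the centre of its underside.
- tape_roll: Loose black tape roll, 62 mm across and 19 mm high, lying on the table to the right. Bystander, not the label roll. Origin at the centre of its underside.

How it is judged (in metres and radians):
On the way, in this order (a step that is already met when the one before it is completed fails the run):
1. the tension arm is swung back and the lock pin is fully down in the lock hole, holding it (value of joint tension_arm above 1.25 rad and z of pin_tip in the frame of label_unit below 0.01 m and horizontal distance between pin_tip and pin_hole below 0.006 m and angle between pin_knob's own z axis and vertical below 0.2 rad), for 0.2 s.
2. the label roll is fully home against the fence and the end stop (y of roll_center in the frame of label_unit between -0.14 and -0.123 m and x of roll_center in the frame of label_unit above 0.037 m and z of roll_center in the frame of label_unit below 0.047 m and angle between roll_center's own z axis and vertical below 0.1 rad), for 0.2 s.
At the end, for the whole second after the job is handed in: The arm is at rest above 1.25 rad, held by the lock pin: tip within 6 mm of the lock hole's centre line and 5 mm of its bottom, tilt under 0.2 rad. The roll lies flat on the deck with its centre within about 8 mm of touching the end stop and 8 mm of touching the fence (all of step 1 and all of step 2 and velocity of joint tension_arm below 0.05 rad/s).
It fails at once if one of the things on or round the unit (ampoule, vial, cream tube, carton, tape roll) is shifted by more than 25 mm (distance of any of ampoule, vial, cream_tube, carton, tape_roll from where it was at the start of the episode above 0.025 m).
It also fails if it takes over 64 s, if anything falls off the work surface, if the arm or the gripper's body presses on something with over 40 N, if the wrist force passes 120 N, or if a joint passes its speed limit or range.

## Working session

There is one attempt and no reset: what is moved stays moved. The work goes in short steps, Python scripts to look and compute and a tool call to move; the robot and the scene stay as the last step left them, time stands still between calls to the robot, and variables do not carry over. Pictures are saved under pics/ and viewed, and the job is handed in when it is done.

Besides the shell and the picture viewer there is one more tool, called after "Emit:" by a JSON object that holds its "op" and its "data", one argument or row to a line. arm_command: Moves the arm, as the interface text tells. Its arguments: {"type":"object","properties":{"rows":{"type":"array","items":{"type":"array"}}},"required":["rows"]}

```bash
ls; mkdir -p pics; cat > h.py <<'E'
import numpy as np, cv2
from cell import status, eyes, bot
def snap(cam,fn):
    im=eyes.grab_frame(cam); cv2.imwrite('pics/'+fn,im[:,:,::-1]); return im
def proj(cam,p,info=None):
    i=info or eyes.camera_info(cam); T=np.linalg.inv(np.array(i['world_from_camera']))
    c=T[:3,:3]@np.array(p,float)+T[:3,3]; return np.array([i['fx']*c[0]/c[2]+i['cx'],i['fy']*c[1]/c[2]+i['cy']])
def unproj(cam,uv,z,info=None):
    i=info or eyes.camera_info(cam); T=np.array(i['world_from_camera'])
    d=T[:3,:3]@np.array([(uv[0]-i['cx'])/i['fx'],(uv[1]-i['cy'])/i['fy'],1]); o=T[:3,3]
    return o+d*(z-o[2])/d[2]
E
python3 - <<'E'
from h import *
np.set_printoptions(precision=1,suppress=True)
print(status.observe())
for c in ['top','side','wrist']:
    snap(c,c+'0.png'); i=eyes.camera_info(c); print(c,i['fx'],np.array(i['world_from_camera']))
    if c!='wrist':
      for n in ['label_unit','pin_knob','roll_center','tension_arm','ampoule','vial','cream_tube','carton','tape_roll']:
        r=eyes.look_for(c,n); print(n,[(np.round(x['position'],1),round(x['conf'],2)) for x in r[:2]])
E
```

```text
pics
{'time': 0.0, 'qpos': array([-1.3,  0.5,  1.4,  0. ,  1.2, -0.2]), 'qd': array([0., 0., 0., 0., 0., 0.]), 'joint_torque': array([  0. , -44. , -17.7,   0.1,   0.1,  -0. ]), 'position': array([ 254. , -570.3,  221.6]), 'tcp_rot': array([-1.4,  0.9, -0.9]), 'ft_force': array([-0.9,  0.1,  0.1]), 'ft_torque': array([-0., -0.,  0.]), 'grip_width': 1.0013535034656422}
top 346.59459489324735 [[  -0.    -1.     0.1  464. ]
 [  -1.     0.    -0.   -45. ]
 [   0.    -0.1   -1.  1108.9]
 [   0.     0.     0.     1. ]]
label_unit [(array([578.5,   3.5,  24.7]), 0.98)]
pin_knob []
roll_center [(array([632.4, 116.7,  58.4]), 0.7), (array([580.4,   2.3,  27.1]), 0.64)]
tension_arm [(array([576.2, -39.2,  45.8]), 0.81)]
ampoule [(array([568.7, 177.4,  40. ]), 0.4)]
vial [(array([477.9, 167.7,  37.7]), 0.41)]
cream_tube [(array([433.3, -15.3,  10.9]), 0.53), (array([478. , 166.1,  34.7]), 0.49)]
carton [(array([740.1, -64.3,  19.5]), 0.78)]
tape_roll [(array([ 351. , -295.3,   18.8]), 0.62), (array([540.5, 121.5,  88.4]), 0.46)]
side 374.976197670886 [[ -0.9  -0.3   0.4 147.4]
 [ -0.5   0.4  -0.8 666.2]
 [  0.   -0.9  -0.5 536.6]
 [  0.    0.    0.    1. ]]
label_unit [(array([569.4,  35.1,  31.4]), 0.93)]
pin_knob [(array([540.1, 136.4,  75.1]), 0.71)]
roll_center [(array([627.9, 124.3,  55.2]), 0.76)]
tension_arm [(array([568.5, -31.3,  40.9]), 0.82)]
ampoule [(array([567.5, 184.7,  42.4]), 0.6), (array([539.9, 140.8,  73.5]), 0.55)]
vial [(array([470.5, 180.8,  26.3]), 0.76)]
cream_tube [(array([430.4,   3.5,  15.7]), 0.57), (array([571.2, -24.3,  42.1]), 0.54)]
carton [(array([755.4, -58.7,  19.7]), 0.84)]
tape_roll [(array([ 353.1, -285.1,   16.4]), 0.61), (array([569.1,  39.1,  28. ]), 0.45)]
wrist 272.402444930025 [[   0.4   -0.9   -0.2  313.6]
 [  -0.9   -0.4   -0.1 -543.4]
 [  -0.     0.2   -1.   385.8]
 [   0.     0.     0.     1. ]]
```

View pics.

View pics/top0.png

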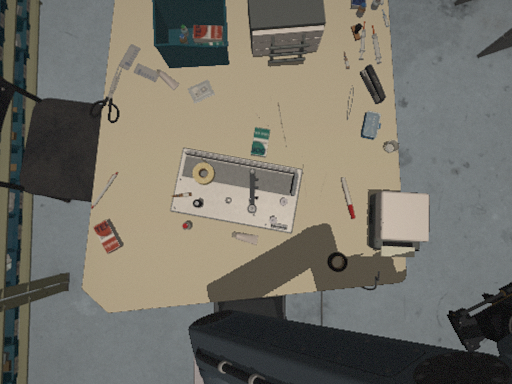

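View pics/side0.png

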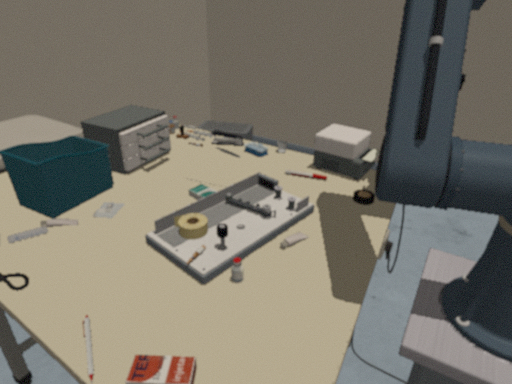

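```bash
python3 - <<'E'
from h import *
eyes.grab_frame('top')
r=eyes.silhouettes('top','label_unit'); m=r[0]['mask'].astype(np.uint8)
c,_=cv2.findContours(m,cv2.RETR_EXTERNAL,cv2.CHAIN_APPROX_NONE); c=max(c,key=cv2.contourArea)
P=np.array([unproj('top',p[0],28)[:2] for p in c],np.float32)
print(cv2.minAreaRect(P),len(r))
im=eyes.grab_frame('top'); x,y,w,h=cv2.boundingRect(c); print(x,y,w,h)
ov=im.copy(); cv2.drawContours(ov,[c],-1,(255,0,0),1)
x0,y0=max(x-25,0),max(y-25,0)
cv2.imwrite('pics/topz.png',cv2.resize(ov[y0:y0+h+50,x0:x0+w+50],None,fx=3.2,fy=3.2,interpolation=cv2.INTER_CUBIC)[:600,:800,::-1]); print(x0,y0)
E
```

```text
((583.6341552734375, 12.970169067382812), (386.66131591796875, 205.96206665039062), 78.01569366455078) 1
171 147 132 86
146 122
```

View pics/topz.png

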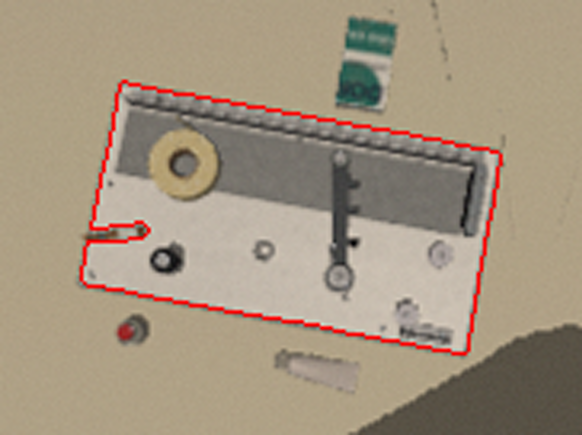

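View pics/wrist0.png

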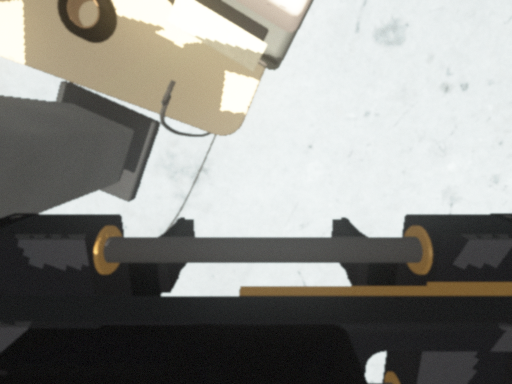

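```bash
python3 - <<'E'
from h import *
np.set_printoptions(precision=4,suppress=True)
from scipy.spatial.transform import Rotation as R
s=status.observe(); M=R.from_rotvec(s['tcp_rot']).as_matrix(); print(M, s['time'])
W=np.array(eyes.camera_info('wrist')['world_from_camera']); print(W)
print('cam in tool', M.T@(W[:3,3]-s['position']), M.T@W[:3,:3])
E
```

```text
[[ 0.4067 -0.      0.9136]
 [-0.9136  0.      0.4067]
 [-0.     -1.     -0.    ]] 1.2
[[   0.4076   -0.8855   -0.2232  313.629 ]
 [  -0.9132   -0.3954   -0.0988 -543.3575]
 [  -0.0008    0.2441   -0.9697  385.7952]
 [   0.        0.        0.        1.    ]]
cam in tool [  -1.0326 -163.2569   65.5106] [[ 1.      0.0011 -0.0005]
 [ 0.0008 -0.2441  0.9697]
 [ 0.001  -0.9697 -0.2441]]
```

The top view shows the unit turned by about -0.21 rad. In the zoom, the parked pin is at (165,260), the lock hole at (263,249), the arm runs from (340,280) to (340,157), and the roll is at (183,163). I'll move the wrist camera above the unit to measure this more closely.

Emit:
{"op": "arm_command", "data": {
  "rows": [
    [[2.3,4.0,0.3],[0,0,0],0.2],
    [[2.3,4.0,0.3],[0,0,0.118],0.2],
    [[2.3,4.0,0.3],[0,0,0.118],0.2],
    [[2.3,4.0,0.3],[0,0,0.118],0.2],
    [[2.3,4.0,0.3],[0,0,0.118],0.2],
    [[2.3,4.0,0.3],[0,0,0.118],0.2],
    [[2.3,4.0,0.3],[0,0,0.118],0.2],
    [[2.3,4.0,0.3],[0,0,0.118],0.2],
    [[2.3,4.0,0.3],[0,0,0.118],0.2],
    [[2.3,4.0,0.3],[0,0,0],0.2],
    [[2.3,4.0,0.3],[0,0,0],0.2],
    [[2.3,4.0,0.3],[0,0,0],0.2],
    [[2.3,4.0,0.3],[0,0,0],0.2],
    [[2.3,4.0,0.3],[0,0,0],0.2],
    [[0,0,0],[0,0,0],0.2],
    [[0,0,0],[0,0,0],0.2]
  ]
}}

```text
time: 2.8
position: [576.2, -10.0, 264.4]
tcp_rot: [-1.565, 0.161, -0.161]
ft_force: [-0.7, -0.6, 0.3]
grip_width: 0.602
```

```bash
python3 - <<'E'
from h import *
np.set_printoptions(precision=4,suppress=True)
from scipy.spatial.transform import Rotation as R
s=status.observe(); print(s['time'],s['position'],s['ft_force'],s['grip_width'],R.from_rotvec(s['tcp_rot']).as_matrix())
im=snap('wrist','w1.png')
for n in ['pin_knob','roll_center','tension_arm','ampoule','label_unit']:
    r=eyes.look_for('wrist',n); print(n,[(np.round(x['position'],1),round(x['conf'],2)) for x in r[:2]])
snap('top','top1.png')
E
```

```text
2.8 [576.248   -9.9789 264.4161] [-0.7276 -0.5972  0.2887] 0.6019565171939706 [[ 0.979  -0.0003  0.2037]
 [-0.2037 -0.0005  0.979 ]
 [-0.0002 -1.     -0.0006]]
pin_knob [(array([541.9, 130.3,  86.9]), 0.8)]
roll_center [(array([637.2, 119.1,  62.2]), 0.69), (array([582.1, -32.3,  42.2]), 0.21)]
tension_arm [(array([583.2, -32. ,  44.3]), 0.86)]
ampoule [(array([571.1, 177.1,  38.6]), 0.65)]
label_unit []
```

View pics/w1.png

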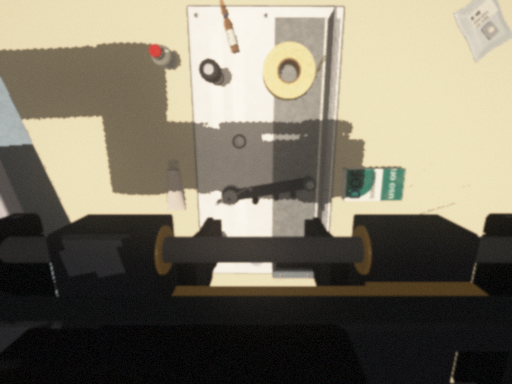

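```bash
python3 - <<'E'
import cv2
im=cv2.imread('pics/w1.png')
cv2.imwrite('pics/w1a.png',cv2.resize(im[0:110,180:350],None,fx=4.7,fy=4.7,interpolation=cv2.INTER_CUBIC))
cv2.imwrite('pics/w1b.png',cv2.resize(im[110:220,180:350],None,fx=4.7,fy=4.7,interpolation=cv2.INTER_CUBIC))
E
```

```text
(no output)
```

View pics/w1a.png

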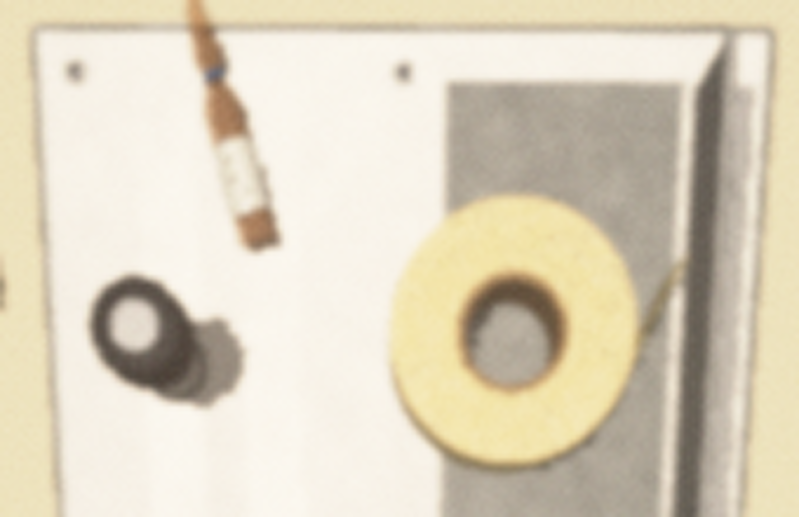

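View pics/w1b.png

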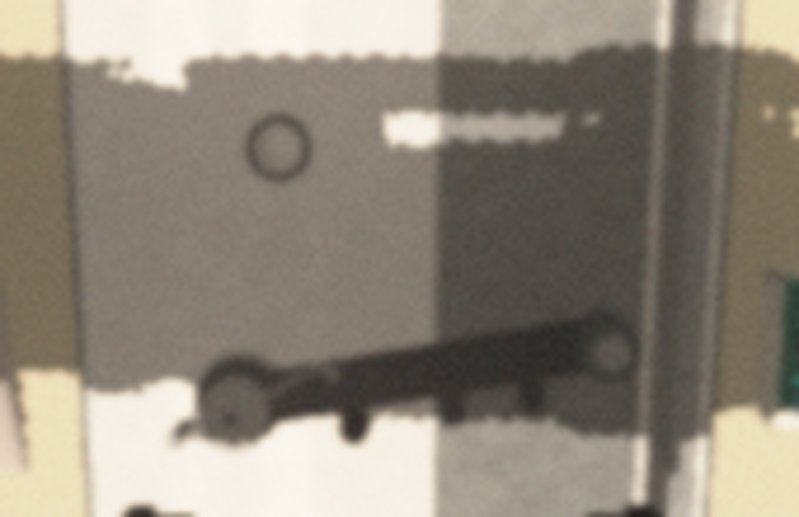

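```bash
python3 - <<'E'
from h import *
from scipy.optimize import least_squares
np.set_printoptions(precision=3,suppress=True)
info=eyes.camera_info('wrist')
F=[((-100,190),28,(34,27),0),((100,190),28,(775,30),0),((-66,105),86,(133,325),0),((-37,20),28,(278,148),110),((-50,-58),58,(235,402),110),((63.2,-38),54,(608,350),110)]
W=[]
for u,z,p,r in F:
    uv=((p[0]+.5)/4.7-.5+180,(p[1]+.5)/4.7-.5+r); W.append(unproj('wrist',uv,z,info)[:2])
W=np.array(W);U=np.array([f[0] for f in F],float)
def tf(q,u): c,s=np.cos(q[2]),np.sin(q[2]); return u@np.array([[c,s],[-s,c]])+q[:2]
for sel in [slice(0,6),slice(2,6)]:
    q=least_squares(lambda q:(tf(q,U[sel])-W[sel]).ravel(),[581,9,-.21],x_scale=[1,1,.01]).x
    print(q,'\n',tf(q,U)-W)
print(W)
print('roll',unproj('wrist',(289.2,69.6),58,info))
E
```

```text
[582.718  14.206  -0.214] 
 [[ 1.386 -0.249]
 [-1.806  0.106]
 [ 0.954  1.124]
 [ 0.588  1.503]
 [-2.056 -3.173]
 [ 0.934  0.688]]
[582.628  14.195  -0.213] 
 [[ 1.045 -0.329]
 [-2.095  0.262]
 [ 0.723  1.062]
 [ 0.464  1.453]
 [-2.091 -3.258]
 [ 0.904  0.742]]
[[524.037 221.378]
 [722.652 178.48 ]
 [539.61  129.718]
 [550.232  40.116]
 [523.581 -28.658]
 [635.455 -37.056]]
roll [635.175 113.843  58.   ]
```

The wrist view fits the unit frame to about 1 mm at the knob and hole, except for the hub, which is 3 mm off. Knob is at (540,130), lock hole at (550,40), yaw -0.212. Next I'll go to the pin and grip its knob.

Emit:
{"op": "arm_command", "data": {
  "rows": [
    [[-0.9,3.5,-2.0],[0,0,-0.007],0.2],
    [[-0.9,3.5,-2.0],[0,0,0],0.2],
    [[-0.9,3.5,-2.0],[0,0,0],0.2],
    [[-0.9,3.5,-2.0],[0,0,0],0.2],
    [[0,0,-3.5],[0,0,0],0.2],
    [[0,0,-3.5],[0,0,0],0.2],
    [[0,0,-2.5],[0,0,0],0.2],
    [[0,0,-2.0],[0,0,0],0.2],
    [[0,0,-1.2],[0,0,0],0.2],
    [[0,0,0],[0,0,0],0.2],
    [[0,0,0],[0,0,0],0.2]
  ]
}}

```text
time: 4.25
position: [540.8, 128.8, 58.0]
tcp_rot: [-1.564, 0.169, -0.17]
ft_force: [0.8, 0.2, -0.2]
grip_width: 0.603
```

```bash
python3 - <<'E'
from h import *
s=status.observe(); print(s['time'],s['position'],s['ft_force'],s['grip_width'])
im=snap('side','s1.png'); cv2.imwrite('pics/s1z.png',cv2.resize(im[130:290,140:340],None,fx=3.7,fy=3.7,interpolation=cv2.INTER_CUBIC)[:,:,::-1])
E
```

```text
4.25 [540.77047119 128.75807695  58.0275212 ] [ 0.7850569   0.20955779 -0.18730407] 0.602548501175888
```

View pics/s1z.png

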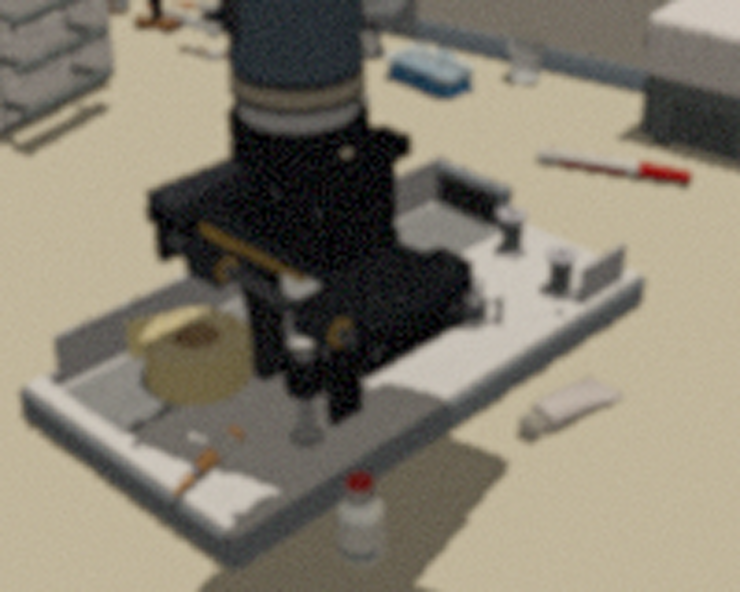

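The knob at (303,365) sits between the fingers. Closing now.

Emit:
{"op": "arm_command", "data": {
  "rows": [
    [[-0.1,0.1,-0.1],[0,0,0],0.2],
    [[0,0,0],[0,0,0],-1],
    [[0,0,0],[0,0,0],-1],
    [[0,0,0],[0,0,0],-1],
    [[0,0,0],[0,0,0],-1],
    [[0,0,0],[0,0,0],-1],
    [[0,0,0],[0,0,0],-1],
    [[0,0,0],[0,0,0],-1]
  ]
}}

```text
time: 5.1
position: [539.3, 130.0, 56.6]
tcp_rot: [-1.564, 0.169, -0.169]
ft_force: [-0.1, 0.4, 0.5]
grip_width: 0.267
```

```bash
python3 - <<'E'
from h import *
s=status.observe(); print(s['time'],s['position'],s['ft_force'],s['grip_width']*87)
E
```

```text
5.1 [539.27689743 130.03455298  56.62993478] [-0.14716094  0.36633661  0.50922236] 23.218965296299935
```

```bash
python3 - <<'E'
from h import *
from scipy.spatial.transform import Rotation as R
np.set_printoptions(precision=2,suppress=True)
s=status.observe(); M=R.from_rotvec(s['tcp_rot']).as_matrix()
i=eyes.camera_info('wrist'); W=np.array(i['world_from_camera'])
Rc=M.T@W[:3,:3]; tc=M.T@(W[:3,3]-s['position'])
M1=np.array([[.979,-.0003,.2037],[-.2037,-.0005,.979],[-.0002,-1,-.0006]])
T=np.eye(4);T[:3,:3]=M1@Rc;T[:3,3]=M1@tc+[576.25,-9.98,264.42]
i['world_from_camera']=T
a=-.212;c,sn=np.cos(a),np.sin(a);Rz=np.array([[c,-sn],[sn,c]])
O=np.array([539.3,130.0])-Rz@[-66,105]; print('origin',O)
for n,p,z in [('cheek1',(453,405),42),('cheek2',(533,398),42),('hub',(235,402),58),('roller',(608,350),54),('hole',(278,148),28)]:
    w=unproj('wrist',((p[0]+.5)/4.7-.5+180,(p[1]+.5)/4.7-.5+110),z,i)[:2]; print(n,w,'unit',Rz.T@(w-O))
im=cv2.imread('pics/w1.png')
for uu in [(29.1,-57.2)]:
    w=Rz@np.array(uu)+O; print('seat px',proj('wrist',[*w,38],i), 'zoom',(proj('wrist',[*w,38],i)-[180,110])*4.7)
w=Rz@np.array([-50,-58])+O; print('hub zoom',(proj('wrist',[*w,58],i)-[180,110])*4.7)
for uu in [(32.1,-73.9),(29.1,-57.2),(-37,20),(-66,105)]: print(Rz@np.array(uu)+O)
E
```

```text
origin [581.73  13.46]
cheek1 [587.51 -45.06] unit [ 17.97 -55.99]
cheek2 [612.26 -47.89] unit [ 42.76 -53.55]
hub [524.14 -26.81] unit [-47.82 -51.49]
roller [636.01 -34.67] unit [ 63.19 -35.63]
hole [550.45  42.05] unit [-36.59  21.36]
seat px [283.38 195.95] zoom [485.91 403.98]
hub zoom [226.33 421.18]
[597.56 -65.54]
[598.14 -48.58]
[549.77  40.8 ]
[539.3 130. ]
```

Emit:
{"op": "arm_command", "data": {
  "rows": [
    [[0,0,1.0],[0,0,0],-1],
    [[0,0,2.0],[0,0,0],-1],
    [[0,0,2.9],[0,0,0],-1],
    [[0.59,-1.96,0],[0,0,0],-1],
    [[1.18,-3.91,0],[0,0,0],-1],
    [[1.18,-3.91,0],[0,0,0],-1],
    [[1.18,-3.91,0],[0,0,0],-1],
    [[1.18,-3.91,0],[0,0,0],-1],
    [[0.59,-1.96,0],[0,0,0],-1],
    [[0,0,0],[0,0,0],-1],
    [[0,0,-1.0],[0,0,0],-1],
    [[0,0,0],[0,0,0],-1],
    [[0,0,0],[0,0,0],-1]
  ]
}}

```text
time: 6.4
position: [596.9, -63.6, 104.8]
tcp_rot: [-1.564, 0.169, -0.165]
ft_force: [-0.3, 0.4, -0.2]
grip_width: 0.268
```

```bash
python3 - <<'E'
from h import *
s=status.observe(); print(s['time'],s['position'],s['ft_force'],s['grip_width']*87)
im=snap('side','s2.png'); cv2.imwrite('pics/s2z.png',cv2.resize(im[130:290,140:340],None,fx=3.7,fy=3.7,interpolation=cv2.INTER_CUBIC)[:,:,::-1])
im=snap('top','t2.png'); cv2.imwrite('pics/t2z.png',cv2.resize(im[130:250,150:310],None,fx=5,fy=5,interpolation=cv2.INTER_CUBIC)[:,:,::-1])
E
```

```text
6.4 [596.94263304 -63.63971666 104.8321827 ] [-0.32896658  0.40063746 -0.15895856] 23.27946675072202
```

View pics/s2z.png

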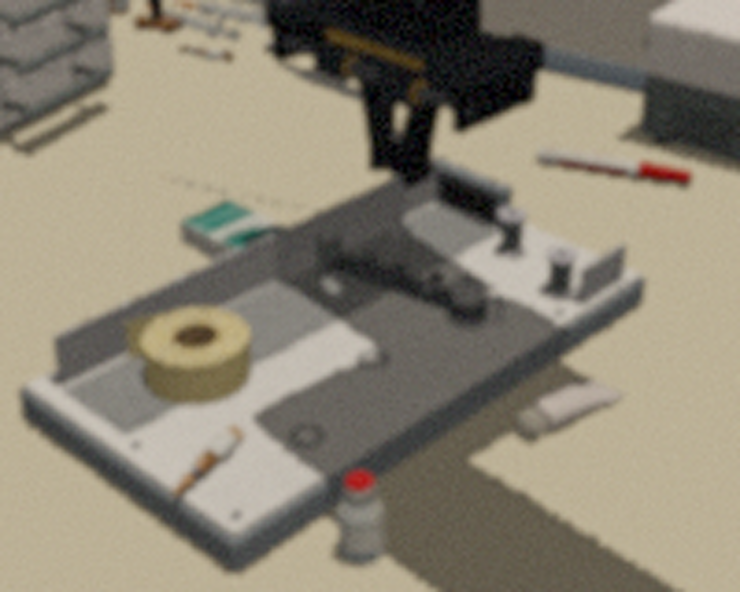

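View pics/t2z.png

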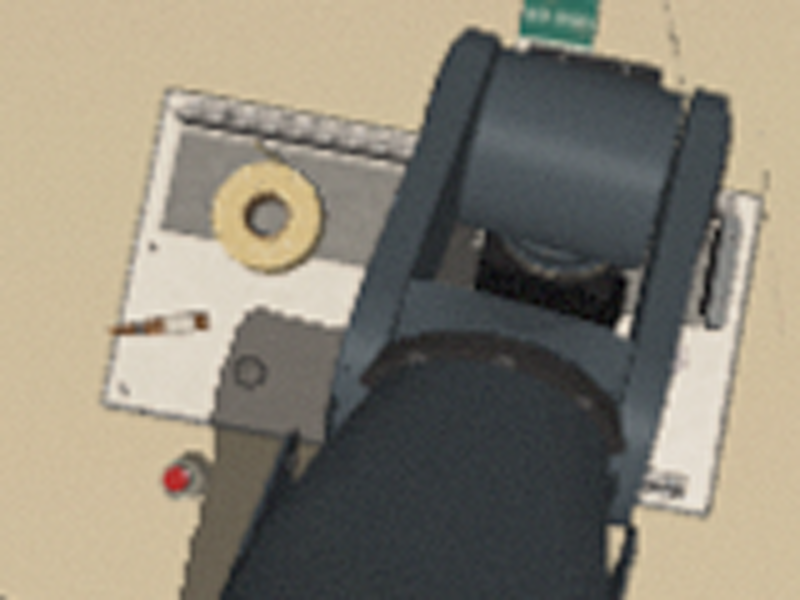

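```bash
python3 - <<'E'
from h import *
for z in [140,124,105,80,55]: print(z,(proj('side',[597,-63.6,z])-[140,130])*3.7)
im=cv2.imread('pics/s2.png')
cv2.imwrite('pics/s2y.png',cv2.resize(im[140:215,215:295],None,fx=8,fy=8,interpolation=cv2.INTER_CUBIC))
print(eyes.look_for('side','pin_knob')[:2],eyes.look_for('side','pin_tip')[:2])
E
```

```text
140 [398.03225647 125.01786536]
124 [397.93197492 146.28033485]
105 [397.81497444 171.08767957]
80 [397.66437132 203.01971711]
55 [397.51744126 234.17296384]
[{'position': [600.1, -53.0, 103.9], 'conf': 0.51}, {'position': [573.1, 41.8, 28.5], 'conf': 0.32}] [{'position': [597.9, -57.5, 101.5], 'conf': 0.55}]
```

View pics/s2y.png

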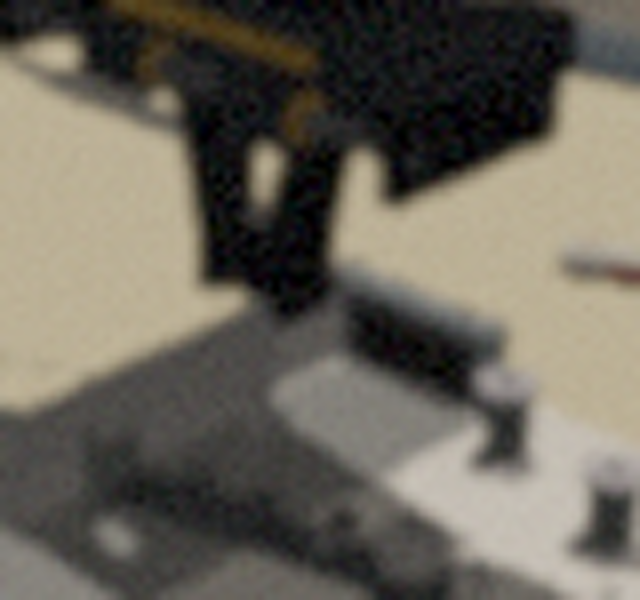

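```bash
python3 - <<'E'
import cv2,numpy as np
im=cv2.imread('pics/s2.png')[160:205,230:275].astype(float)
im=np.clip((im-40)*2.6,0,255).astype(np.uint8)
cv2.imwrite('pics/s2x.png',cv2.resize(im,None,fx=13,fy=13,interpolation=cv2.INTER_CUBIC))
E
```

```text
(no output)
```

View pics/s2x.png

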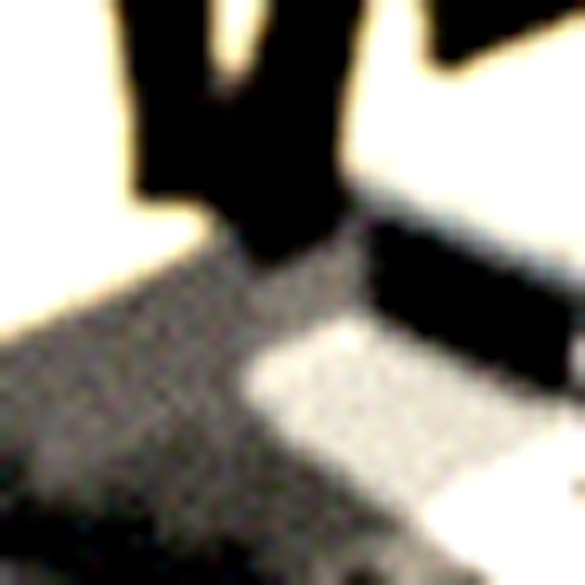

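```bash
cat > arc.py <<'E'
import numpy as np
a=-.212;c,s=np.cos(a),np.sin(a);Rz=np.array([[c,-s],[s,c]])
O=np.array([581.73,13.46])
def seat(phi,off=0,r=78):
    t=phi+.175; return Rz@(np.array([-50,-58])+r*np.array([np.cos(t),np.sin(t)])+(13+off)*np.array([np.sin(t),-np.cos(t)]))+O
if __name__=='__main__':
    p=np.array([596.94,-63.64])
    for ph,off in [(0,17),(0,8),(0,2)]+[(x,0) for x in np.linspace(0.14,1.396,10)]:
        q=seat(ph,off); print(round(ph,2),off,q.round(1),((q-p)/10).round(2)); p=q
E
python3 arc.py
```

```text
0 17 [597.5 -65.6] [ 0.05 -0.19]
0 8 [597.8 -56.6] [0.03 0.9 ]
0 2 [598.  -50.6] [0.02 0.6 ]
0.14 0 [599.6 -37.6] [0.15 1.3 ]
0.28 0 [599.5 -26.6] [-0.01  1.1 ]
0.42 0 [597.9 -15.7] [-0.16  1.09]
0.56 0 [594.7  -5.1] [-0.31  1.06]
0.7 0 [590.2   4.9] [-0.46  1.  ]
0.84 0 [584.3  14.2] [-0.59  0.93]
0.98 0 [577.1  22.6] [-0.71  0.84]
1.12 0 [568.9  29.9] [-0.82  0.73]
1.26 0 [559.7  36. ] [-0.92  0.61]
1.4 0 [549.8  40.8] [-0.99  0.48]
```

Lowering in front of the fork, then pressing in and swinging the first part.

Emit:
{"op": "arm_command", "data": {
  "rows": [
    [[0.1,-0.2,-1.2],[0,0,0],-1],
    [[0,0,-1.0],[0,0,0],-1],
    [[0,0,0],[0,0,0],-1],
    [[0.03,0.9,0],[0,0,0],-1],
    [[0.02,0.6,0],[0,0,0],-1],
    [[0.15,1.3,0],[0,0,0],-1],
    [[0,1.1,0],[0,0,0],-1],
    [[0,0,0],[0,0,0],-1],
    [[0,0,0],[0,0,0],-1]
  ]
}}

```text
time: 7.5
position: [601.2, -28.1, 83.7]
tcp_rot: [-1.565, 0.168, -0.168]
ft_force: [-0.5, -1.5, -0.8]
grip_width: 0.264
```

```bash
python3 - <<'E'
from h import *
s=status.observe(); print(s['time'],s['position'],s['ft_force'],s['ft_torque'],s['grip_width']*87)
im=snap('side','s3.png'); cv2.imwrite('pics/s3z.png',cv2.resize(im[150:250,180:320],None,fx=5.5,fy=5.5,interpolation=cv2.INTER_CUBIC)[:,:,::-1])
E
```

```text
7.5 [601.15068239 -28.10455729  83.72604861] [-0.45488701 -1.48825863 -0.76789714] [-0.4186344   0.11570444 -0.02902857] 22.93559809084449
```

View pics/s3z.png

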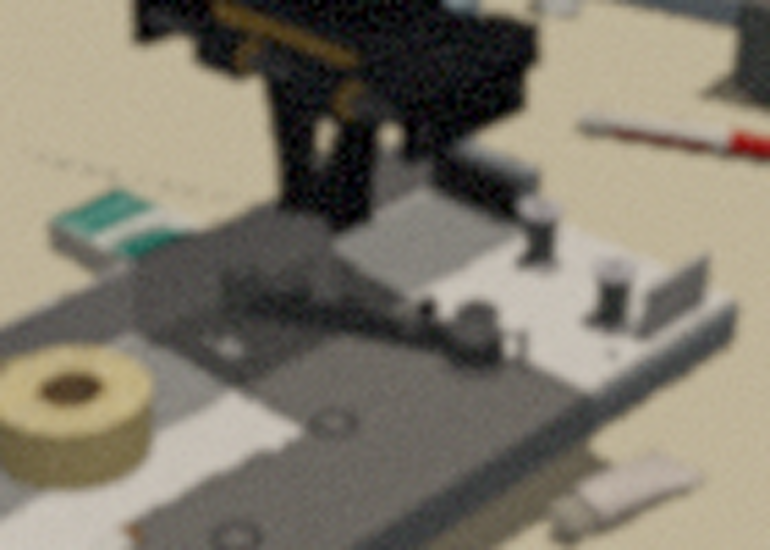

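Side view shows the arm moved off rest (hub at about (470,330), roller at about (240,280)) with a push force of 1.5 N, so the pin is in the fork. I'll continue the arc.

Emit:
{"op": "arm_command", "data": {
  "rows": [
    [[-0.25,1.1,-0.1],[0,0,0],-1],
    [[-0.31,1.06,0],[0,0,0],-1],
    [[-0.46,1.0,0],[0,0,0],-1],
    [[-0.59,0.93,0],[0,0,0],-1],
    [[-0.71,0.84,0],[0,0,0],-1],
    [[0,0,0],[0,0,0],-1],
    [[0,0,0],[0,0,0],-1]
  ]
}}

```text
time: 8.25
position: [578.3, 21.1, 82.7]
tcp_rot: [-1.564, 0.167, -0.169]
ft_force: [2.0, -2.1, 0.4]
grip_width: 0.266
```

```bash
python3 - <<'E'
from h import *
from arc import seat
print(seat(.98))
s=status.observe(); print(s['time'],s['position'],s['ft_force'],s['ft_torque'],s['grip_width']*87)
im=snap('side','s4.png'); cv2.imwrite('pics/s4z.png',cv2.resize(im[150:250,180:320],None,fx=5.5,fy=5.5,interpolation=cv2.INTER_CUBIC)[:,:,::-1])
E
```

```text
[576.98079691  22.77082237]
8.25 [578.26282743  21.09667895  82.69546278] [ 1.9825879  -2.07236081  0.44469223] [-0.53181988 -0.39423553 -0.02480172] 23.124020661604405
```

View pics/s4z.png

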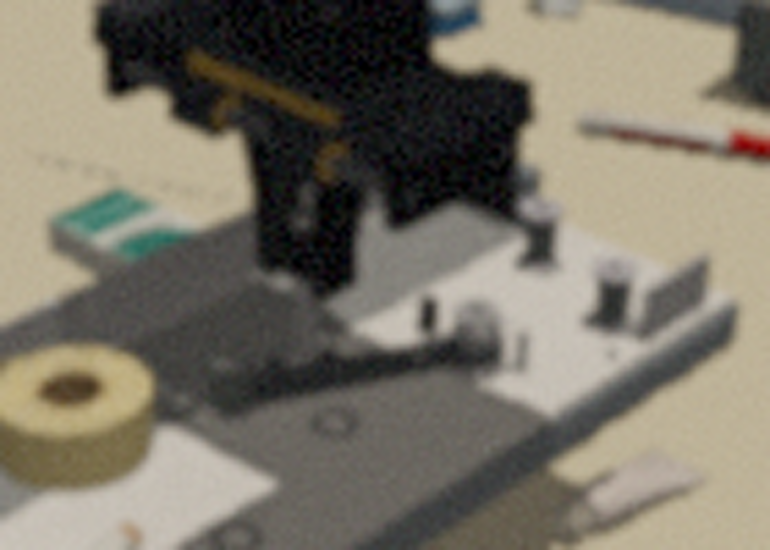

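Emit:
{"op": "arm_command", "data": {
  "rows": [
    [[-0.95,0.9,0],[0,0,0],-1],
    [[-0.92,0.61,0],[0,0,0],-1],
    [[-0.98,0.48,0],[0,0,0],-1],
    [[0,0,0],[0,0,0],-1],
    [[0,0,0],[0,0,0],-1]
  ]
}}

```text
time: 8.8
position: [549.8, 40.8, 82.6]
tcp_rot: [-1.564, 0.168, -0.17]
ft_force: [3.5, -1.7, -3.3]
grip_width: 0.27
```

```bash
python3 - <<'E'
from h import *
s=status.observe(); print(s['time'],s['position'],s['tcp_rot'],s['ft_force'],s['ft_torque'],s['grip_width']*87)
im=snap('side','s5.png'); cv2.imwrite('pics/s5z.png',cv2.resize(im[170:250,200:300],None,fx=7.5,fy=7.5,interpolation=cv2.INTER_CUBIC)[:,:,::-1])
for z in [82.7,60,31]: print((proj('side',[549.8,40.8,z])-[200,170])*7.5)
E
```

```text
8.8 [549.78702563  40.84288098  82.59056974] [-1.5637934   0.16814075 -0.16969918] [ 3.54929692 -1.67661561 -3.30194933] [-0.51577528 -0.75859446  0.00855371] 23.470493676698627
[308.13389673 276.42262576]
[308.42463601 338.39909355]
[308.78577024 415.38155203]
```

View pics/s5z.png

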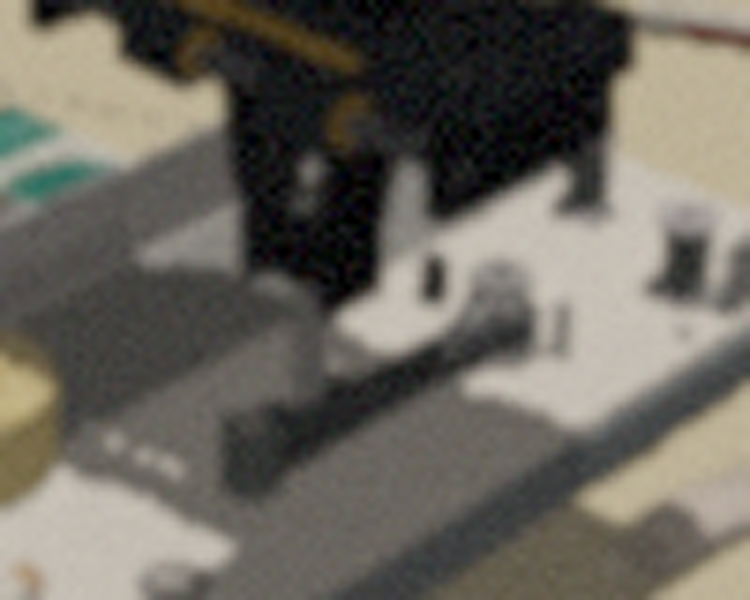

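TCP is exactly over the lock hole, and the shank shows at (308,340) against the arm. Lowering gently.

Emit:
{"op": "arm_command", "data": {
  "rows": [
    [[0,0,-0.3],[0,0,0],-1],
    [[0,0,-0.3],[0,0,0],-1],
    [[0,0,-0.2],[0,0,0],-1],
    [[0,0,0],[0,0,0],-1]
  ]
}}

```text
time: 9.25
position: [549.7, 40.8, 74.3]
tcp_rot: [-1.564, 0.169, -0.169]
ft_force: [3.4, -0.3, 0.0]
grip_width: 0.264
```

Emit:
{"op": "arm_command", "data": {
  "rows": [
    [[0,0,-0.4],[0,0,0],-1],
    [[0,0,-0.4],[0,0,0],-1],
    [[0,0,-0.4],[0,0,0],-1],
    [[0,0,-0.3],[0,0,0],-1],
    [[0,0,-0.2],[0,0,0],-1],
    [[0,0,0],[0,0,0],-1],
    [[0,0,0],[0,0,0],-1]
  ]
}}

```text
time: 9.95
position: [549.5, 40.6, 57.2]
tcp_rot: [-1.564, 0.169, -0.169]
ft_force: [5.1, -0.2, -2.7]
grip_width: 0.264
```

```bash
python3 - <<'E'
from h import *
s=status.observe(); print(s['time'],s['position'],s['tcp_rot'],s['ft_force'],s['ft_torque'],s['grip_width']*87)
im=snap('side','s6.png'); cv2.imwrite('pics/s6z.png',cv2.resize(im[170:250,200:300],None,fx=7.5,fy=7.5,interpolation=cv2.INTER_CUBIC)[:,:,::-1])
E
```

```text
9.95 [549.52589868  40.62500806  57.15056691] [-1.5641979   0.16886846 -0.16878646] [ 5.13257872 -0.24290516 -2.73432962] [-0.20025875 -1.06798148 -0.0167777 ] 22.94750553556783
```

View pics/s6z.png

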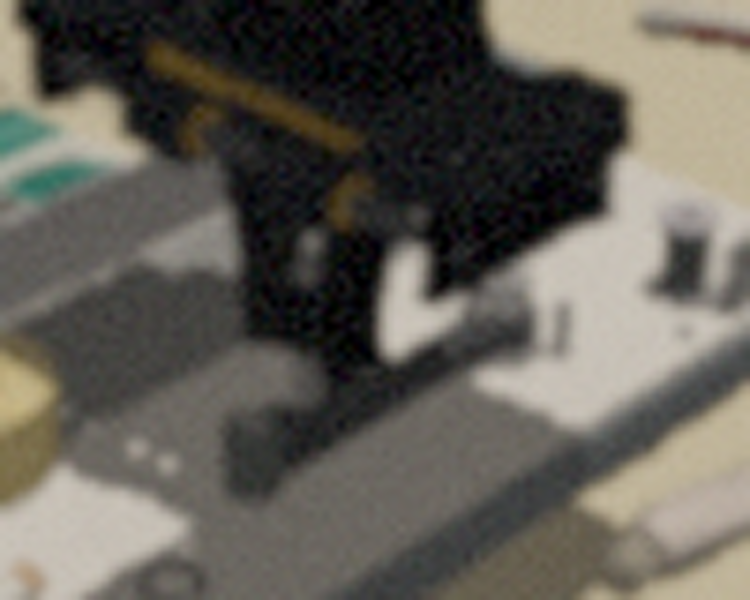

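Emit:
{"op": "arm_command", "data": {
  "rows": [
    [[0,0,-0.1],[0,0,0],-1],
    [[0,0,-0.1],[0,0,0],-1],
    [[0,0,0],[0,0,0],-1],
    [[0,0,0],[0,0,0],-1]
  ]
}}

```text
time: 10.4
position: [549.7, 40.6, 56.4]
tcp_rot: [-1.564, 0.168, -0.169]
ft_force: [3.1, -0.7, 6.5]
grip_width: 0.266
```

Bottomed out: 6.5 N upward at the same TCP height as when parked. Releasing and rising.

Emit:
{"op": "arm_command", "data": {
  "rows": [
    [[0,0,0.1],[0,0,0],0.1],
    [[0,0,0],[0,0,0],0.1],
    [[0,0,0],[0,0,0],0.1],
    [[0,0,0],[0,0,0],0.1],
    [[0,0,0],[0,0,0],0.1],
    [[0,0,2.0],[0,0,0],0.1],
    [[0,0,4.0],[0,0,0],0.1],
    [[0,0,4.0],[0,0,0],0.1],
    [[0,0,4.0],[0,0,0],0.1],
    [[-0.5,-3.5,3.0],[0,0,0],0.1],
    [[-0.5,-3.5,3.0],[0,0,0],0.1],
    [[0,0,0],[0,0,0],0.1],
    [[0,0,0],[0,0,0],0.1]
  ]
}}

```text
time: 11.7
position: [538.9, -29.6, 256.7]
tcp_rot: [-1.563, 0.17, -0.17]
ft_force: [-1.0, 0.5, -0.5]
grip_width: 0.549
```

```bash
python3 - <<'E'
from h import *
from arc import Rz,O
np.set_printoptions(precision=1,suppress=True)
s=status.observe(); print(s['time'],s['position'],s['ft_force'],s['grip_width']*87)
i=eyes.camera_info('wrist'); im=snap('wrist','w7.png'); cv2.imwrite('pics/w7z.png',cv2.resize(im[0:220,130:420],None,fx=2.7,fy=2.7,interpolation=cv2.INTER_CUBIC)[:,:,::-1])
for n in ['pin_knob','roll_center']:
    r=eyes.look_for('wrist',n); print(n,[(np.round(x['position'],1),round(x['conf'],2)) for x in r[:2]])
m=eyes.silhouettes('wrist','roll_center'); 
for k in m[:1]:
    c,_=cv2.findContours(k['mask'].astype(np.uint8),cv2.RETR_EXTERNAL,cv2.CHAIN_APPROX_NONE); c=max(c,key=cv2.contourArea); print(k['conf'],cv2.boundingRect(c))
for u,z in [((-37,20),86),((-50,57),54),((-50,-58),58)]:
    w=Rz@np.array(u)+O; print(u,w,(proj('wrist',[*w,z],i)-[130,0])*2.7)
im=snap('side','s7.png'); cv2.imwrite('pics/s7z.png',cv2.resize(im[150:250,180:320],None,fx=5.5,fy=5.5,interpolation=cv2.INTER_CUBIC)[:,:,::-1])
E
```

```text
11.7 [538.9 -29.6 256.7] [-1.   0.5 -0.5] 47.7960486172033
pin_knob [(array([556.7,  35.3,  84.7]), 0.64), (array([582.8,  37.8,  25.9]), 0.48)]
roll_center [(array([636.2, 115. ,  58.3]), 0.95)]
0.79 (286, 15, 59, 63)
(-37, 20) [549.8  40.8] [351.1 330.5]
(-50, 57) [544.8  79.7] [323.5 249.9]
(-50, -58) [520.6 -32.7] [326.7 492.2]
```

View pics/w7z.png

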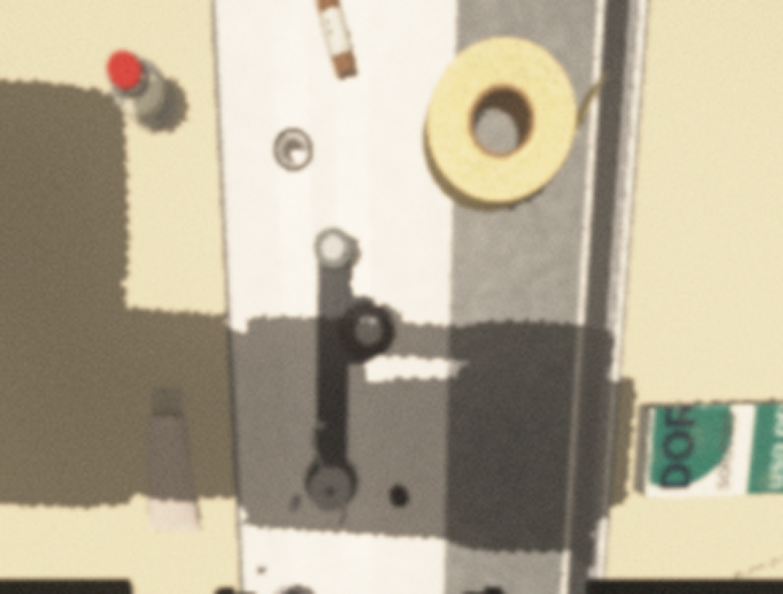

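View pics/s7z.png

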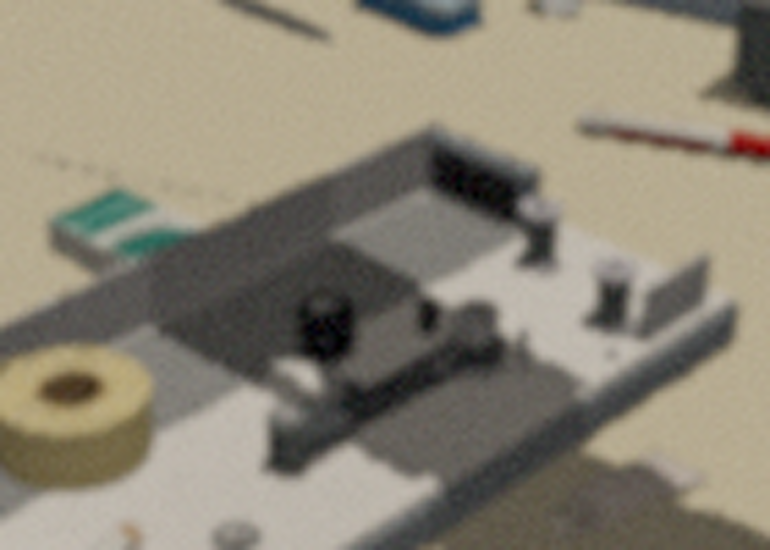

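In the wrist view the knob at (368,328) sits against the fork, and the arm runs straight along the unit's y, from (331,485) to (335,247). The roll at (500,120) is still in place, about 14 mm off the fence. Next I'll narrow the jaws to about 26 mm as a cradle and go down behind the roll.

Emit:
{"op": "arm_command", "data": {
  "rows": [
    [[1.8,3.3,-1.5],[0,0,0],-0.4],
    [[1.8,3.3,-2.0],[0,0,0],-0.4],
    [[1.8,3.3,-2.0],[0,0,0],-0.4],
    [[1.8,3.3,-2.0],[0,0,0],-0.4],
    [[1.8,3.3,-2.0],[0,0,0],-0.4],
    [[1.8,3.1,-2.5],[0,0,0],-0.4],
    [[0,0,-2.5],[0,0,0],-0.4],
    [[0,0,0],[0,0,0],-0.4],
    [[0,0,0],[0,0,0],-0.4]
  ]
}}

```text
time: 12.85
position: [646.4, 167.0, 110.4]
tcp_rot: [-1.565, 0.171, -0.166]
ft_force: [0.7, -0.1, 1.1]
grip_width: 0.303
```

```bash
python3 - <<'E'
from h import *
from arc import Rz,O
s=status.observe(); print(s['time'],s['position'],Rz.T@(s['position'][:2]-O),s['ft_force'],s['grip_width']*87)
im=snap('side','s8.png'); cv2.imwrite('pics/s8z.png',cv2.resize(im[130:290,130:340],None,fx=3.7,fy=3.7,interpolation=cv2.INTER_CUBIC)[:,:,::-1])
r=eyes.look_for('side','roll_center'); print([(x['position'],x['conf']) for x in r[:2]])
E
```

```text
12.85 [646.36316095 167.03114491 110.41942425] [ 30.87240036 163.73282182] [ 0.69252809 -0.10548693  1.11501906] 26.394666598778187
[([629.1, 126.0, 55.6], 0.55)]
```

View pics/s8z.png

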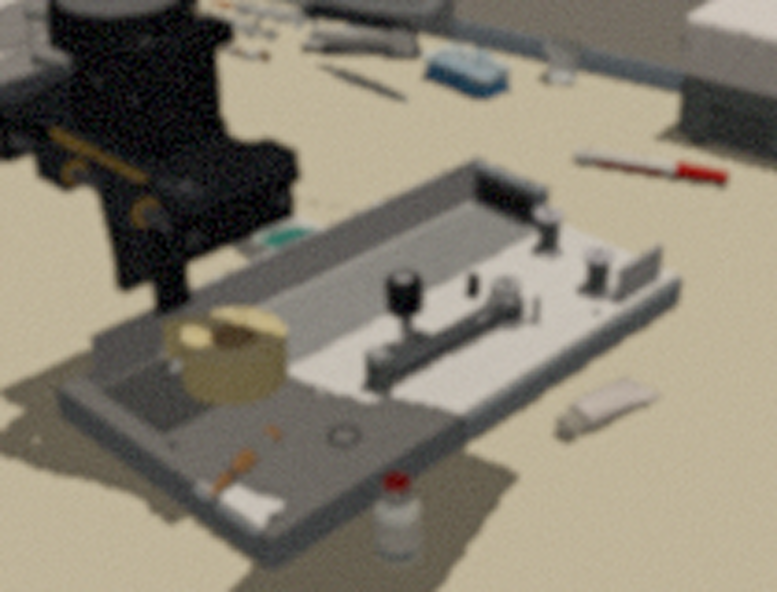

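Pin (405,290) is seated and the arm held. Going down behind the roll, then pushing it toward the fence.

Emit:
{"op": "arm_command", "data": {
  "rows": [
    [[0,0,-2.5],[0,0,0],-0.4],
    [[0,0,-2.5],[0,0,0],-0.4],
    [[0,0,-1.7],[0,0,0],-0.4],
    [[0,0,-0.9],[0,0,0],-0.4],
    [[0,0,0],[0,0,0],-0.4],
    [[0,-1.1,0],[0,0,0],-0.4],
    [[0,-1.1,0],[0,0,0],-0.4],
    [[0.06,-1.1,0],[0,0,0],-0.4],
    [[0.06,-1.1,0],[0,0,0],-0.4],
    [[0.06,-1.1,0],[0,0,0],-0.4],
    [[0,-1.1,0],[0,0,0],-0.4],
    [[0,0,0],[0,0,0],-0.4]
  ]
}}

```text
time: 14.15
position: [649.5, 98.5, 35.6]
tcp_rot: [-1.565, 0.17, -0.17]
ft_force: [0.6, -0.1, 0.3]
grip_width: 0.305
```

```bash
python3 - <<'E'
from h import *
from arc import Rz,O
s=status.observe(); print(s['time'],s['position'],Rz.T@(s['position'][:2]-O),s['ft_force'],s['grip_width']*87)
im=snap('side','s9.png'); cv2.imwrite('pics/s9z.png',cv2.resize(im[130:290,130:340],None,fx=3.7,fy=3.7,interpolation=cv2.INTER_CUBIC)[:,:,::-1])
E
```

```text
14.15 [649.46896894  98.51600271  35.56380313] [48.32532652 97.40510421] [ 0.58720897 -0.14599321  0.34716213] 26.533812676491923
```

View pics/s9z.png

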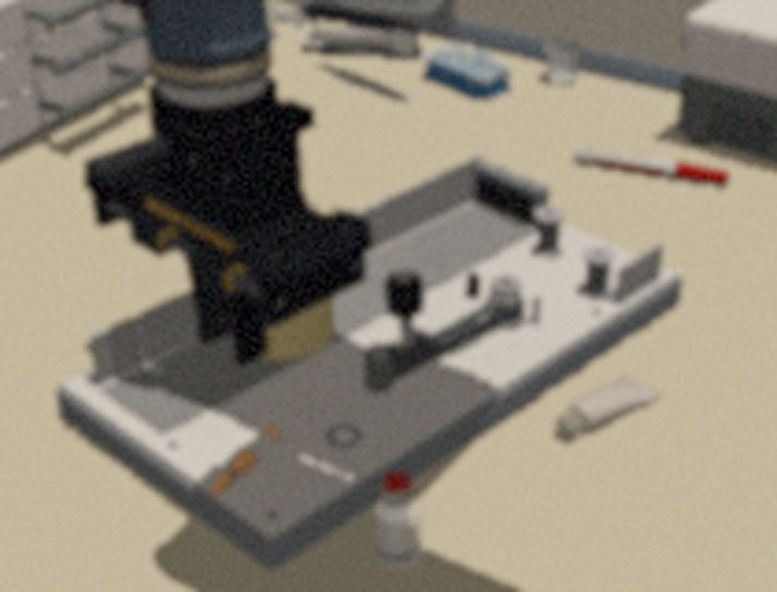

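```bash
python3 - <<'E'
from h import *
from arc import Rz,O
im=cv2.imread('pics/s9.png'); b=cv2.resize(im[130:290,130:340],None,fx=3.7,fy=3.7,interpolation=cv2.INTER_CUBIC)
def circ(cx,cy,col,r=33.5):
    for z in (28,58):
        pts=[]
        for t in np.linspace(0,6.28,60):
            w=Rz@np.array([cx+r*np.cos(t),cy+r*np.sin(t)])+O; pts.append((proj('side',[*w,z])-[130,130])*3.7)
        cv2.polylines(b,[np.int32(pts)],True,col,1)
circ(46,57,(0,0,255)); circ(32,57,(255,0,0))
cv2.imwrite('pics/s9o.png',b)
r=eyes.look_for('side','roll_center'); print([(Rz.T@(np.array(x['position'][:2])-O),x['position'],x['conf']) for x in r[:2]])
E
```

```text
[(array([16.73850879, 69.41612798]), [612.7, 77.8, 42.9], 0.54)]
```

View pics/s9o.png

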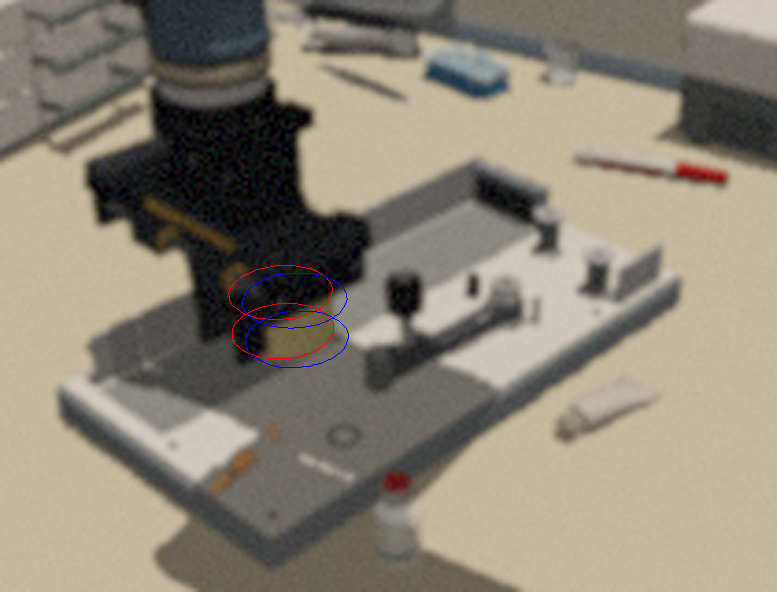

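The red outline (roll at unit x=46, y=57) matches the picture, so the roll sits in the cradle at the fence. Pushing it down the lane.

Emit:
{"op": "arm_command", "data": {
  "rows": [
    [[-0.45,-0.95,0],[0,0,0],-0.4],
    [[-0.31,-1.47,0],[0,0,0],-0.4],
    [[-0.31,-1.47,0],[0,0,0],-0.4],
    [[-0.31,-1.47,0],[0,0,0],-0.4],
    [[-0.31,-1.47,0],[0,0,0],-0.4],
    [[-0.31,-1.47,0],[0,0,0],-0.4],
    [[0,0,0],[0,0,0],-0.4]
  ]
}}

```text
time: 14.95
position: [628.9, 15.0, 35.5]
tcp_rot: [-1.565, 0.171, -0.171]
ft_force: [-0.4, 0.4, 0.6]
grip_width: 0.301
```

```bash
python3 - <<'E'
from h import *
from arc import Rz,O
s=status.observe(); p=Rz.T@(s['position'][:2]-O);print(s['time'],s['position'],p,s['ft_force'],s['grip_width']*87)
b=cv2.resize(eyes.grab_frame('side')[130:290,130:340],None,fx=3.7,fy=3.7,interpolation=cv2.INTER_CUBIC)[:,:,::-1].copy()
for z in (28,58):
    pts=[(proj('side',[*(Rz@np.array([46+33.5*np.cos(t),p[1]-40.4+33.5*np.sin(t)])+O),z])-[130,130])*3.7 for t in np.linspace(0,6.28,60)]
    cv2.polylines(b,[np.int32(pts)],True,(0,0,255),1)
cv2.imwrite('pics/s10.png',b)
E
```

```text
14.95 [628.89095591  14.96339242  35.51354672] [45.78878114 11.3931327 ] [-0.3525848   0.36083324  0.58070103] 26.191549490503157
```

View pics/s10.png

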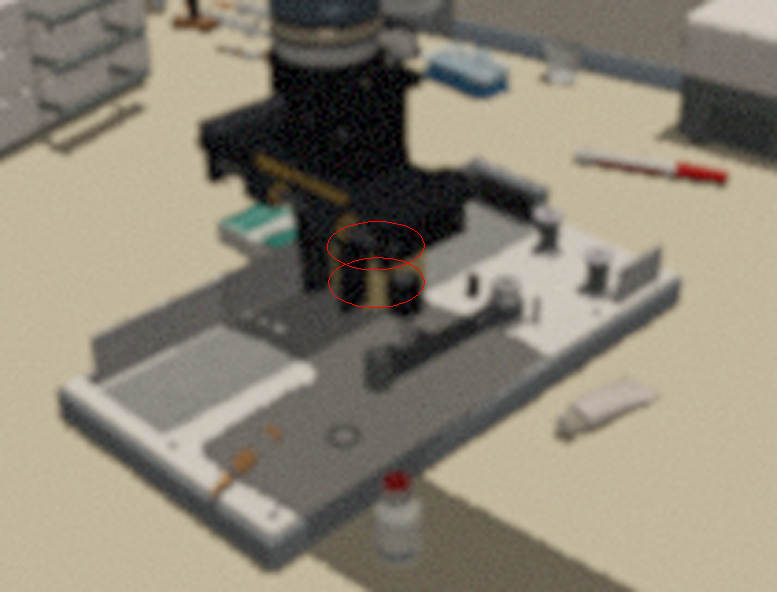

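Emit:
{"op": "arm_command", "data": {
  "rows": [
    [[-0.31,-1.47,0],[0,0,0],-0.4],
    [[-0.31,-1.47,0],[0,0,0],-0.4],
    [[-0.31,-1.47,0],[0,0,0],-0.4],
    [[-0.31,-1.47,0],[0,0,0],-0.4],
    [[-0.31,-1.47,0],[0,0,0],-0.4],
    [[-0.21,-0.98,0],[0,0,0],-0.4],
    [[-0.1,-0.49,0],[0,0,0],-0.4],
    [[0,0,0],[0,0,0],-0.4]
  ]
}}

```text
time: 15.8
position: [610.5, -71.5, 35.5]
tcp_rot: [-1.564, 0.17, -0.17]
ft_force: [-1.2, 0.0, -0.6]
grip_width: 0.299
```

```bash
cat > chk.py <<'E'
import sys
from h import *
from arc import Rz,O
s=status.observe(); p=Rz.T@(s['position'][:2]-O);print(s['time'],s['position'],p,s['ft_force'],s['grip_width']*87)
b=cv2.resize(eyes.grab_frame('side')[130:290,130:340],None,fx=3.7,fy=3.7,interpolation=cv2.INTER_CUBIC)[:,:,::-1].copy()
for z in (28,58):
    pts=[(proj('side',[*(Rz@np.array([46.5+33.5*np.cos(t),-131.5+33.5*np.sin(t)])+O),z])-[130,130])*3.7 for t in np.linspace(0,6.28,60)]
    cv2.polylines(b,[np.int32(pts)],True,(0,0,255),1)
cv2.imwrite('pics/'+sys.argv[1],b)
E
python3 chk.py s11.png
```

```text
15.8 [610.53974831 -71.50485234  35.54492016] [ 46.04268237 -77.0006437 ] [-1.22361092  0.01341908 -0.58714311] 26.027687811042533
```

View pics/s11.png

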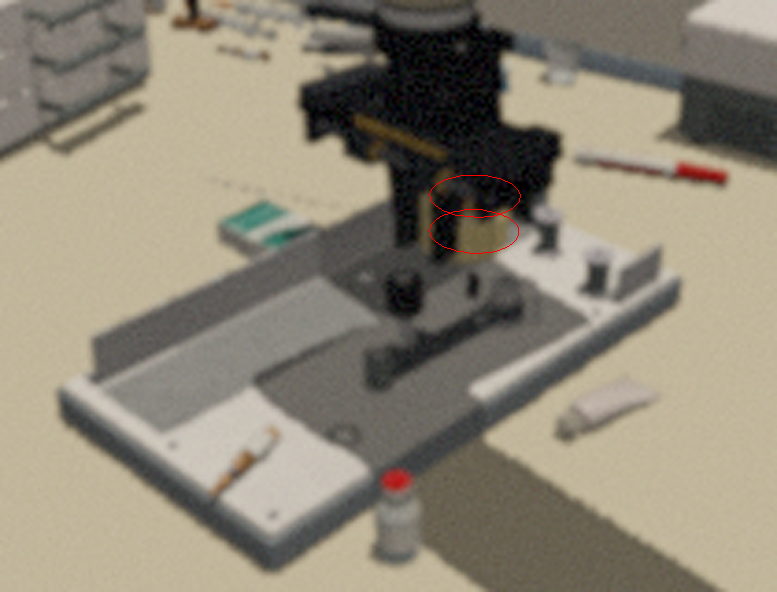

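The roll at about (465,235) is a little over 10 mm short of the home outline. Easing it in.

Emit:
{"op": "arm_command", "data": {
  "rows": [
    [[-0.1,-0.49,0],[0,0,0],-0.4],
    [[-0.1,-0.49,0],[0,0,0],-0.4],
    [[-0.06,-0.29,0],[0,0,0],-0.4],
    [[0,0,0],[0,0,0],-0.4],
    [[0,0,0],[0,0,0],-0.4]
  ]
}}

```text
time: 16.35
position: [608.1, -83.3, 35.6]
tcp_rot: [-1.564, 0.169, -0.169]
ft_force: [-1.0, 0.8, -0.8]
grip_width: 0.301
```

```bash
python3 chk.py s12.png
```

```text
16.35 [608.09406101 -83.32911706  35.55067787] [ 46.13975811 -89.07479787] [-0.99226803  0.78018015 -0.79644085] 26.166767656745854
```

View pics/s12.png

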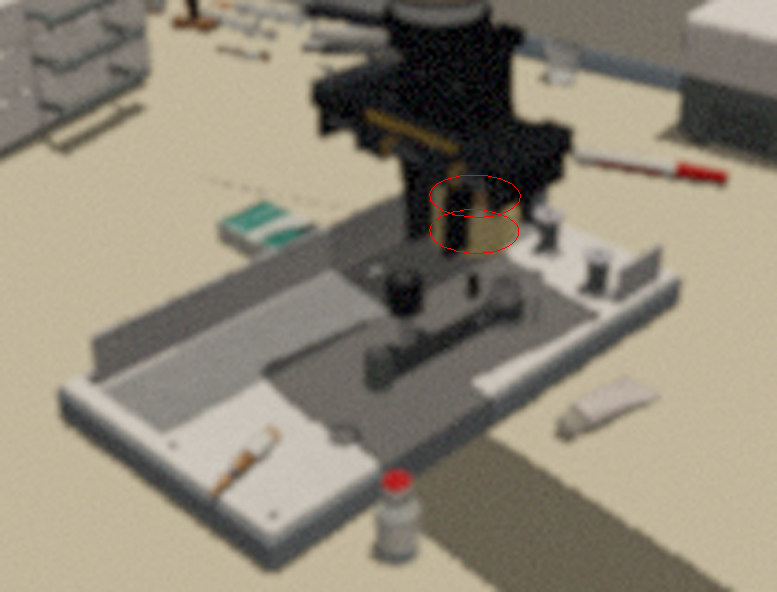

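Nearly home, with no stop force yet. Pushing on in 2 mm steps until it touches.

Emit:
{"op": "arm_command", "data": {
  "rows": [
    [[-0.04,-0.2,0],[0,0,0],-0.4],
    [[-0.04,-0.2,0],[0,0,0],-0.4],
    [[0,0,0],[0,0,0],-0.4]
  ]
}}

```text
time: 16.7
position: [607.4, -86.1, 35.6]
tcp_rot: [-1.562, 0.169, -0.17]
ft_force: [1.1, 3.9, 1.3]
grip_width: 0.301
```

Emit:
{"op": "arm_command", "data": {
  "rows": [
    [[0.0,-0.1,0],[0,0,0],-0.4],
    [[0,0,0],[0,0,0],-0.4],
    [[0,0,0],[0,0,0],-0.4]
  ]
}}

```text
time: 17.0
position: [607.5, -86.2, 35.6]
tcp_rot: [-1.561, 0.169, -0.17]
ft_force: [2.1, 6.6, 0.4]
grip_width: 0.303
```

Firm contact, 6.6 N against the end stop. Backing off and moving away to check.

Emit:
{"op": "arm_command", "data": {
  "rows": [
    [[0.2,0.98,0],[0,0,0],-0.4],
    [[0.3,1.47,0],[0,0,0],-0.4],
    [[0,0,2.0],[0,0,0],-0.4],
    [[0,0,4.0],[0,0,0],-0.4],
    [[0,0,4.5],[0,0,0],-0.4],
    [[0,0,4.5],[0,0,0],-0.4],
    [[-1.0,-3.8,2.5],[0,0,0],-0.4],
    [[-1.0,-3.8,2.5],[0,0,0],-0.4],
    [[-1.0,-4.5,0],[0,0,0],-0.4],
    [[-1.0,-4.5,0],[0,0,0],-0.4],
    [[-0.5,-4.5,0],[0,0,0],-0.4],
    [[0,0,0],[0,0,0],-0.4],
    [[0,0,0],[0,0,0],-0.4]
  ]
}}

```text
time: 18.3
position: [566.9, -275.1, 235.2]
tcp_rot: [-1.563, 0.171, -0.17]
ft_force: [0.9, 0.3, -0.8]
grip_width: 0.297
```

```bash
python3 - <<'E'
from h import *
from arc import Rz,O
np.set_printoptions(precision=1,suppress=True)
s=status.observe(); print(s['time'],s['position'],s['ft_force'])
i=eyes.camera_info('wrist'); im=snap('wrist','w13.png')
for n in ['roll_center','pin_knob']:
    r=eyes.look_for('wrist',n); print(n,[(Rz.T@(np.array(x['position'][:2])-O),np.array(x['position'][2]),round(x['conf'],2)) for x in r[:2]])
b=im[:,:,::-1].copy()
pts=[proj('wrist',[*(Rz@np.array([46.5+33.5*np.cos(t),-131.5+33.5*np.sin(t)])+O),58],i) for t in np.linspace(0,6.28,60)]
cv2.polylines(b,[np.int32(pts)],True,(0,0,255),1)
cv2.imwrite('pics/w13o.png',cv2.resize(b[0:220,110:410],None,fx=2.6,fy=2.6,interpolation=cv2.INTER_CUBIC))
im=snap('side','s13.png')
for n in ['roll_center','pin_knob','ampoule','vial','cream_tube','carton','tape_roll']:
    r=eyes.look_for('side',n); print(n,[(np.array(x['position']),Rz.T@(np.array(x['position'][:2])-O),round(x['conf'],2)) for x in r[:1]])
cv2.imwrite('pics/s13z.png',cv2.resize(im[130:290,130:340],None,fx=3.7,fy=3.7,interpolation=cv2.INTER_CUBIC)[:,:,::-1])
E
```

```text
18.3 [ 566.9 -275.1  235.2] [ 0.9  0.3 -0.8]
roll_center [(array([  45.4, -129.8]), array(59.1), 0.56), (array([ -11.1, -132.9]), array(29.5), 0.2)]
pin_knob []
roll_center [(array([ 591.3, -107.5,   56.3]), array([  34.8, -116.2]), 0.57)]
pin_knob [(array([557.4,  47.7,  75.7]), array([-31. ,  28.4]), 0.72)]
ampoule [(array([568.6, 186.2,  38.4]), array([-49.2, 166.1]), 0.55)]
vial [(array([471.8, 179.5,  28.3]), array([-142.4,  139.2]), 0.75)]
cream_tube [(array([434. ,   2.1,  16.9]), array([-142. ,  -42.2]), 0.64)]
carton [(array([754.8, -56.2,  18.3]), array([183.9, -31.7]), 0.6)]
tape_roll [(array([ 355.8, -282.9,   15. ]), array([-158.5, -337.3]), 0.54)]
```

View pics/w13o.png

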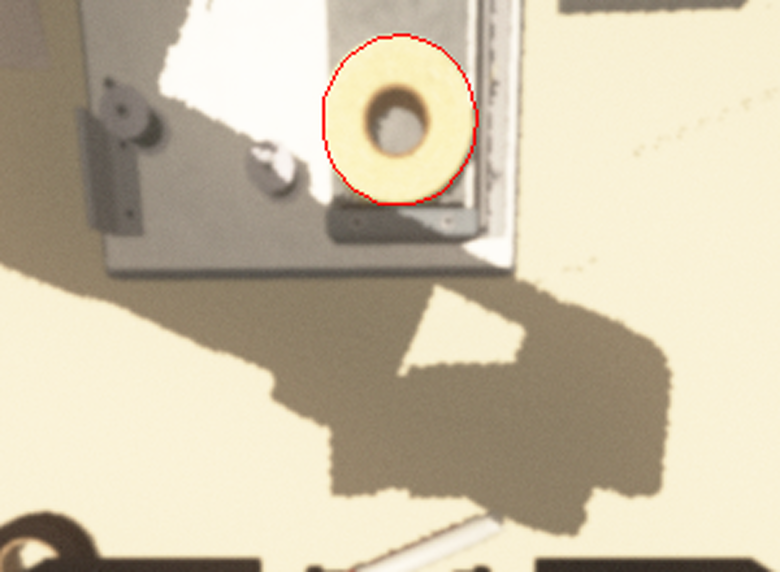

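View pics/s13z.png

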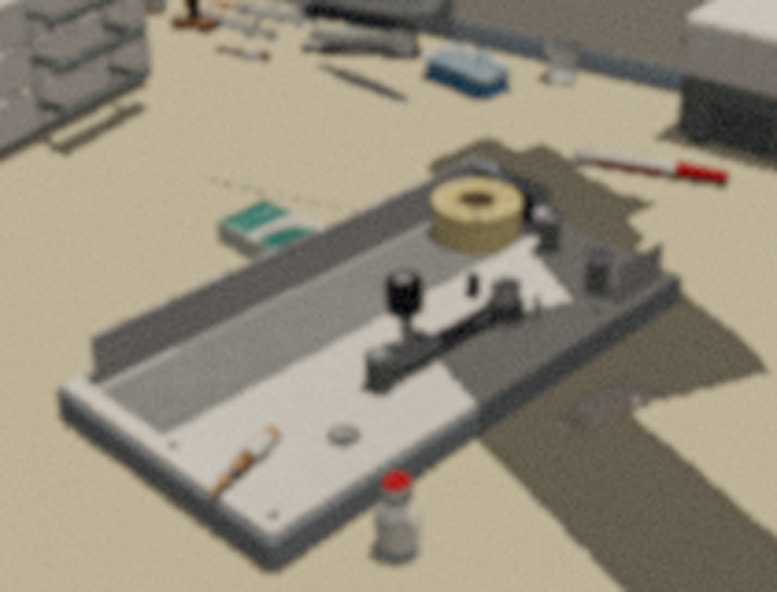

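The roll matches the home outline exactly, the pin (405,290) is seated and holding the arm, and the bystanders have not moved. Handing in.

```bash
python3 -c "
from cell import bot
print(bot.job_done())"
```

```text
the job is handed in; nothing more can be done
None
```

I finished the job and handed it in at about 18 s of the 64 s allowed. The tension arm is pinned back by the lock pin, and the label roll is home against the fence and end stop. `job_done` gives no verdict.

**What I did**
- **Pin:** I took the lock pin out of its parking hole, pressed its shank into the fork and swung the arm back to about 1.4 rad. I then lowered the pin to the bottom of the lock hole: 6.5 N upward at the same gripper height as when it was parked.
- **Roll:** I pushed it along the fence with the part-open jaws until the end stop pushed back with about 6.6 N.

**Last checks**
- **Roll:** in the wrist picture it fits the home outline; the network puts it at unit (45.4, -129.8) mm, against a home of about (46.5, -131.5).
- **Arm and pin:** the side picture shows the pin upright in the lock hole and the arm held along the unit's y.
- **Bystanders:** in the side view all five were found within about 4 mm of where they started.

**Disagreements**
- The side camera's network put the roll at (35, -116), about 18 mm short of home. It marks the middle of the visible surface, and the wrist picture and the contact force contradict it, so I did not use it.
- The wrist camera's network did not find the pin in its last picture.
- After I let go of the pin, its knob appeared about 2 mm to one side of where I expected. That fits the play in the hole and would be a tilt of about 0.05 rad, under the 0.2 limit.
- The pivot hub was about 3 mm off in the first fit of the unit's position. I did not rely on it.

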